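Hold a pad eye flush on a tilted plate for tacking

ROBOT

A 7-joint arm with a two-finger parallel gripper is mounted at the origin on a cart in front of the work surface, level with it; the furniture and walls round the work are solid. World frame = base frame: x ahead of the robot, y to its left, z up, the work surface at z = 0. Lengths are in mm, angles in rad, forces in N, time in s.
With the tool pointing down it reaches from about 400 to 875 mm from the base axis. Payload 6.5 kg.
Tool frame: the origin (TCP) lies between the finger pads; the fingertips stand 19 mm ahead of it and the grasp point (between the pads) is the TCP (r.tips_ahead is the distance from the TCP to the fingertips, in mm); z points along the fingers, y is the line along which they close (so a half turn about z gives the same grasp; the last joint's range is limited). The gripper opens to 88 mm and grips with 3 to 60 N. Pads are 18 mm wide; open, the fingers measure 123 mm over their backs; the gripper's body (75 mm by 187 mm) begins 45 mm behind the grasp point.
Start: joints at [1.254, 0.536, -0.004, 1.538, 0.003, 1.067, -0.071], TCP at [161.313, -629.657, 257.716] pointing down, gripper open.
Joint ranges: [-2.7, 2.7], [-0.37, 2.16], [-1.27, 1.26], [0.24, 2.4], [-1.31, 4.45], [0.19, 1.91], [-2.76, 2.76]. Speed limits (rad/s): [2.39, 2.39, 3.14, 3.14, 3.14, 3.14, 3.14].

INTERFACE

Orientations are given as a unit quaternion [w, x, y, z].
In Python, from station import status, eyes, r gives the robot as it stands.
- The arm moves only by the shell command python3 -m handwheel 'ROWS' [FORCE]. ROWS is JSON, one flat list of numbers, 7 for each row, row after row: the finger opening in mm, from 0 to 88.1, then the shift along the tool's x, y, z in mm, then the turn, a rotation vector about the tool's x, y, z in rad. A call has 1 to 5 rows; each row is the pose to reach, as a shift and turn from the pose commanded when the call began, along the tool's axes at that moment; what a row does not reach only later rows make up. A row lasts 1/8 s, in which the tool goes at most 62.5 mm and 10.7 degrees, less where a joint would pass 70% of its speed; a pose out of reach is approached as far as the arm can. A call with a gripper value outside its range is refused whole. The fingers move at their own pace and stop on an object; FORCE is the grip in N (left out, the last holds). Time passes only in rows, so rows that repeat a pose let the fingers close. It gives the time, the measured TCP pose, the force, the opening and the grip force at its end, in the units of the state.
- status.state(): the state, without advancing time (a new reading comes with each control period).
- eyes.capture(name): name is "scene" or "top"; returns the picture (420x560x3 uint8, red, green, blue); there is no depth.
- eyes.camera_info(name): a dict with "intrinsics" (3x3 intrinsics, pixels), "dist" ([k1, k2, p1, p2, k3] as OpenCV has them; the pictures are not rectified), "origin" and "attitude" of the camera in the world. Camera axes: x right, y down, z forward; pixel columns grow to the right and rows downward; lengths in mm; the calibration is good to about 2 mm. A picture is of the moment at which its call begins. camera_info takes no time and is no camera call.
- r.sign_off(): hands the job in; it is judged then, once.
The state is a dict: "clock": time; "joint_positions": joint angles; "dq": joint speeds; "effort": joint torques, N m; "eef_pos": TCP position; "orientation": TCP orientation; "wrist_force": force on the tool from outside, world axes, zero at the start; "torque": the same for the moment, N m; "gripper_width": opening from 0.0 (shut) to 1.0 (fully open); "grip_force": force on a finger pad.
Only numpy, scipy, OpenCV 4.12 (cv2) and the standard library are available. Lean on these libraries where they do the work, as an engineer would, in place of code of your own. Each camera call takes 0.05 s, during which the arm holds its last target. There are 200 camera calls.

TASK

The blue tilting angle plate is standing a little proud on its dowels: push it straight down until it is fully home on the sub-plate. Then pick up the steel pad eye by its upright lug, and hold it with its foot lying flush on the sloped dark plate, lug running up the slope, inside the four white corner marks, so that it can be tacked. Finish while still gripping it and pressing it lightly onto the slope, do not let go; leave the other tools and parts where they lie.

Things in the scene. Friction and masses are not known exactly. Their poses are not given: they have to be found in the camera images.
- sub_plate: dark steel sub-plate fixed to the table, 176 x 150 x 14 mm; origin at the centre of its underside on the table top, x and y along its sides, z up. Its front (-x side) looks roughly to the robot. It carries the angle plate in the middle
- angle_plate (a joint): gap in m between the blue angle plate's base (130 x 120 x 16 mm) and the sub-plate: 0 = fully home, starts 0.005 to 0.010. It slides only straight up and down on its four dowels, tight: it stays where it is left and needs a push of 8 to 12 N. Slotted quadrant arms stand on it at y = +-55 mm, up to 83 mm above its underside
- press_spot (a point): centre of the bright machined land on the front shoulder of the angle plate's base, the place to push down on: flat, level, free area 34 mm (x) by 70 mm (y), 30 mm above the table when home. Axes as the sub-plate's. The sloped table begins 27 mm behind it (+x) and rises away; nothing stands in front
- tilt_table: hinged table of the angle plate with the dark steel plate (94 x 102 x 6 mm) screwed on, locked at a tilt of 0.28 to 0.52 rad that differs each time; does not give under a push. Origin on the hinge line, level along y at the low front edge; x points up the slope, z is the slope's normal. Top face: the plane z = 10 mm, x 11 to 105 mm, y -51 to 51 mm. Black locking knobs out to y = +-71 mm
- mark_centre (a point): centre of the four white corner marks, on the top face of the dark plate; axes as tilt_table's: x up the slope, y level, z the face normal. The marks enclose 72 mm (x) by 86 mm (y)
- pad_eye: grey steel pad eye, about 0.4 kg, standing on its foot. Origin at the centre of the foot's underside, z up. Foot 56 (x) x 70 (y) x 8 mm; in its middle an upright lug 40 mm wide (x), 10 mm thick (y), with a rounded head 60 mm above the underside and a 15 mm eye 40 mm up. Grip the lug across its 10 mm. In place, its x axis runs along the slope, either way round
- gas_nozzle: bystander: brass gas nozzle, 25 mm across, 56 mm high, standing; origin at its foot
- magnet_big: bystander: red arrow-shaped welding magnet, 85 x 85 x 14 mm, lying; origin under its centre
- soapstone: bystander: thin soapstone holder, 12 x 122 x 8 mm, lying along its y; origin under its centre
- tee_piece: bystander: dark tee bracket, foot 50 x 70 mm, 40 mm high; origin under its centre
- tube_bush: bystander: brown turned steel bush, 53 mm across, 48 mm high, standing; origin under its centre
There are look-alikes about, which are no part of the job. What is shaped like the pad_eye but pink is not meant.

How it is judged:
By the outcome, as a careful person would: the job done as asked, in the order asked, and still so for the second after the job is handed in, while the arm keeps its last pose, push and grip.
It also fails if it takes over 61 s, if anything falls off the work surface, if the arm or the gripper's body presses on something with over 40 N, if the wrist force passes 120 N, or if a joint passes its speed limit or range.

## Working session

There is one attempt and no reset: what is moved stays moved. The work goes in short steps, Python scripts to look and compute and a shell command to move; the robot and the scene stay as the last step left them, time stands still between calls to the robot, and variables do not carry over. Pictures are saved under pics/ and viewed, at most 10 in all, crops included, and the job is handed in when it is done.

```bash
mkdir -p pics; ls; python3 - <<'E'
from station import status, eyes, r
import cv2
for n in("scene","top"):
    im=eyes.capture(n); cv2.imwrite(f"pics/{n}0.png",im[:,:,::-1]); c=eyes.camera_info(n); print(n,c)
print(status.state())
E
```

```text
pics
scene {'intrinsics': array([[535.73908546,   0.        , 280.56611657],
       [  0.        , 535.73908546, 206.56653603],
       [  0.        ,   0.        ,   1.        ]]), 'dist': array([0.02290288, 0.        , 0.        , 0.        , 0.        ]), 'origin': array([1269.78566424, -693.65656777,  846.51071273]), 'attitude': array([-0.38415889,  0.81858865,  0.38662832, -0.18125428])}
top {'intrinsics': array([[501.15579816,   0.        , 279.10570352],
       [  0.        , 501.15579816, 205.38007078],
       [  0.        ,   0.        ,   1.        ]]), 'dist': array([0.04806134, 0.        , 0.        , 0.        , 0.        ]), 'origin': array([ 381.64444225,  -64.57871338, 1029.03937347]), 'attitude': array([ 0.05316795, -0.69543608,  0.71481785, -0.05076679])}
{'clock': 0.1, 'joint_positions': array([ 1.25383452,  0.53709055, -0.00442035,  1.53875132,  0.00259023,
        1.06729381, -0.0711945 ]), 'dq': array([-0.00122827, -0.00026504,  0.00158855, -0.00391688, -0.00013966,
        0.00275772,  0.00010607]), 'effort': array([ 2.87360213e-03, -5.72083998e+01,  9.94006097e-01, -2.52231252e+01,
       -5.62126643e-02,  1.34754635e-02, -4.99234659e-06]), 'eef_pos': array([ 161.14656018, -629.17636571,  256.93571097]), 'orientation': array([-7.53334708e-04,  9.92146266e-01,  1.25080760e-01, -1.52716069e-04]), 'wrist_force': array([-0.05975131, -0.1848213 ,  0.54515881]), 'torque': array([ 0.02261098,  0.01369557, -0.02409559]), 'grip_force': 0.0, 'gripper_width': 0.9997705088183557}
```

View pics/scene0.png

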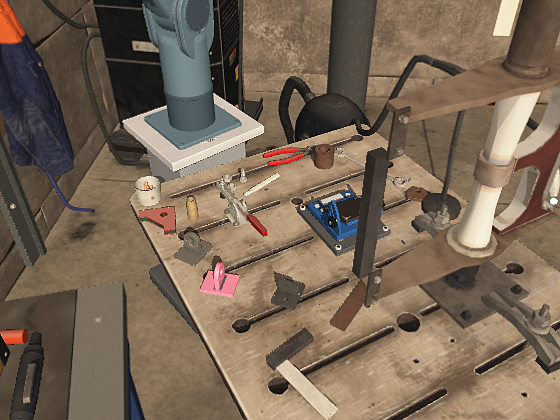

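View pics/top0.png

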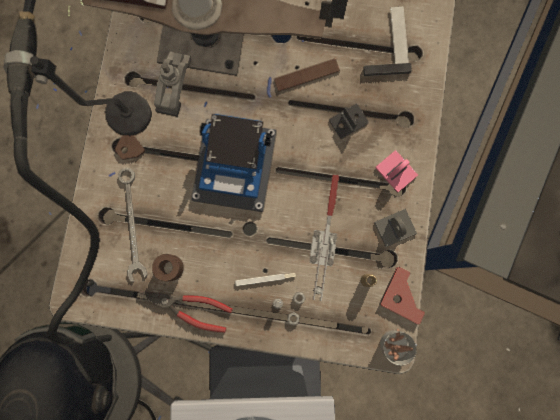

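The top view shows the blue angle plate at (232,160) with its bright land at (228,184). Candidates for the pad eye are the grey one at (394,228), the pink one at (397,172), which is excluded, and the dark tee at (348,122). Next is a close crop.

```bash
python3 - <<'E'
import cv2,numpy as np
t=cv2.imread("pics/top0.png");s=cv2.imread("pics/scene0.png")
R=lambda a,w,h:cv2.resize(a,(w,h),interpolation=cv2.INTER_CUBIC)
a=R(t[105:215,185:285],400,440)      #4x
b=R(t[200:260,360:430],400,343)[:300]
c=R(s[175:265,290:400],400,327)[:300]
d=R(s[220:300,160:320],400,200)
im=np.zeros((600,800,3),np.uint8);im[:440,:400]=a;im[:300,400:]=b;im[300:600,400:]=c;im[440:,:400]=d[:160]
cv2.imwrite("pics/crop1.png",im)
E
```

```text
(no output)
```

View pics/crop1.png

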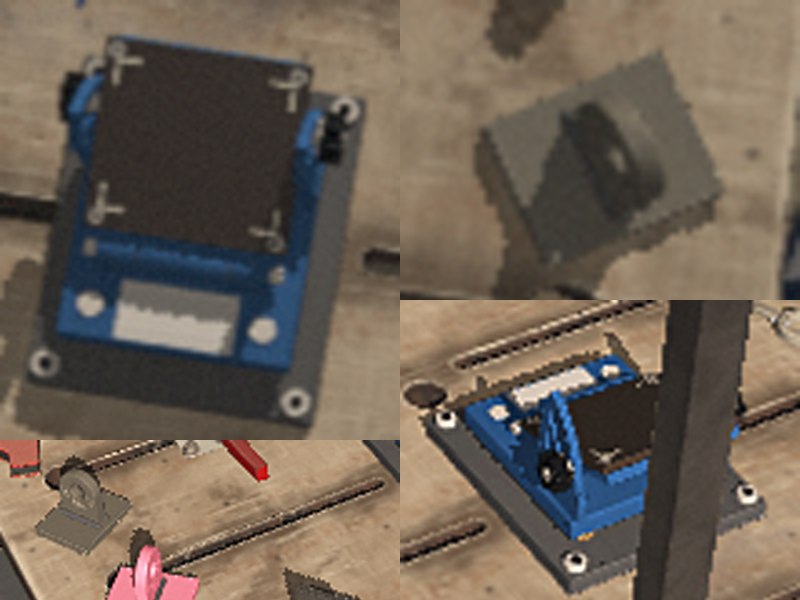

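The grey part at (394,228) top and (192,245) scene has the wide foot, rounded lug and eye, so it is the pad eye. The scene post hides part of the slope, so I need one finer crop to pick the plate points.

```bash
python3 - <<'E'
import cv2,numpy as np
t=cv2.imread("pics/top0.png");s=cv2.imread("pics/scene0.png")
R=lambda a,k:np.clip(1.7*cv2.resize(a,None,fx=k,fy=k,interpolation=cv2.INTER_CUBIC).astype(float),0,255).astype(np.uint8)
im=np.zeros((600,800,3),np.uint8)
im[:560,:424]=R(t[110:180,202:255],8)   # 8x  crop
c=R(s[185:235,320:367],8); im[:400,424:800]=c
d=R(s[222:262,170:217],5); im[400:600,424:659]=d
cv2.imwrite("pics/crop2.png",im)
E
```

```text
(no output)
```

View pics/crop2.png

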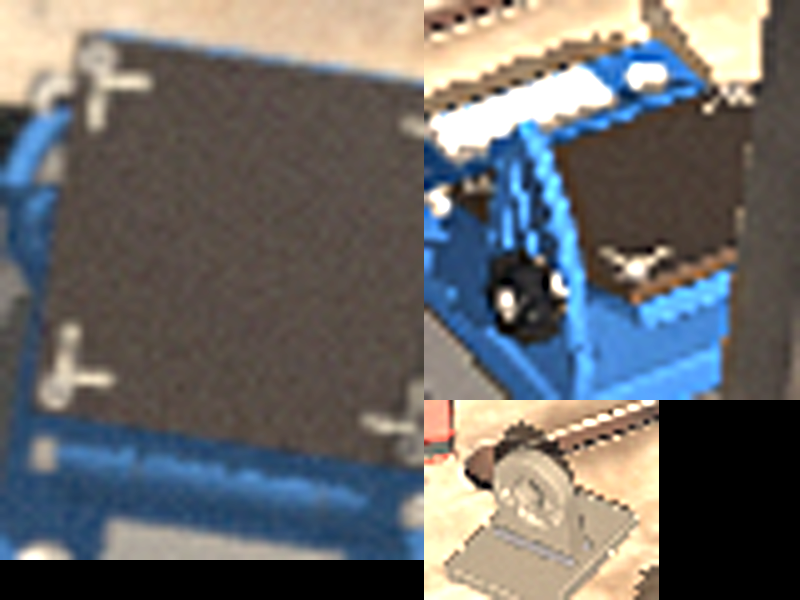

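The crop shows the dark plate with its four L marks, and the pad eye foot with its lug along the short side. I'll triangulate from these picks.

```bash
cat >h.py <<'E'
import numpy as np,cv2
from station import status, eyes, r
from scipy.spatial.transform import Rotation as R
from scipy.optimize import least_squares
C={n:eyes.camera_info(n) for n in("scene","top")}
q=lambda a:R.from_quat(np.r_[a[1:],a[0]])
def ray(n,p):
    c=C[n];u=cv2.undistortPoints(np.array([[p]],float),c["intrinsics"],c["dist"])[0,0]
    return c["origin"],q(c["attitude"]).apply([u[0],u[1],1.])
def onz(n,p,z):
    o,d=ray(n,p);return o+d*(z-o[2])/d[2]
def proj(n,P):
    c=C[n];k=q(c["attitude"]).inv();return cv2.projectPoints(np.atleast_2d(P).astype(float),k.as_rotvec(),-k.apply(c["origin"]),c["intrinsics"],c["dist"])[0][:,0]
def tri(a,b):
    (o,d),(p,e)=ray("top",a),ray("scene",b)
    s=np.linalg.lstsq(np.c_[d,-e],p-o,rcond=None)[0];A=o+s[0]*d;B=p+s[1]*e;return (A+B)/2,np.linalg.norm(A-B)
E
cat >m.py <<'E'
from h import *
np.set_printoptions(precision=2,suppress=True)
k=lambda a:np.array(a)/4+[185,105]
print("screws",[onz("top",k(a),15)[:2] for a in[(42,362),(294,402),(345,110)]])
L=np.array([onz("top",k(a),37)[:2] for a in[(120,281),(240,296),(232,353),(113,340)]]);print("land",L,L.mean(0))
print(tri((258.7,126),(346.6,218.5)),tri((210.5,157.5),(358.25,197.1)))
# plate fit: hinge pos(3), yaw, tilt, mark centre(2), mark scale
ms=[(36,43),(-36,43),(36,-43),(-36,-43)]
mt=[(214.1,120.25),(210.5,157.5),(258.7,126),(254,165.75)]
ct=[(211.75,114.6),(206.75,160.6),(263.2,121.5),(256.2,168.2)]
def pts(v):
    T=R.from_euler("ZY",[v[3],-v[4]])
    m=[T.apply([v[5]+a*v[7],v[6]+b*v[7],10])+v[:3] for a,b in ms]
    c=[T.apply([a,b,10])+v[:3] for a,b in[(105,51),(11,51),(105,-51),(11,-51)]]
    return np.array(m),np.array(c),T
def res(v):
    m,c,_=pts(v)
    return np.r_[(proj("top",m)-mt).ravel(),(proj("top",c)-ct).ravel(),(proj("scene",[m[2],m[1],c[2]])-[(346.6,218.5),(358.25,197.1),(345.75,222.2)]).ravel(),(v[7]-1)*20]
f=least_squares(res,[470,30,40,0,.4,58,0,1]);v=f.x
J=np.linalg.inv(f.jac.T@f.jac);print("fit",v,"sd",np.sqrt(np.diag(J))*.6);print(f.fun)
m,c,T=pts(v);print("mark centre",m.mean(0));np.save("plate.npy",np.r_[m.mean(0),v[3],v[4]])
b=lambda a:np.array(a)/(400/70)+[360-400/(400/70),200]
F=np.array([onz("top",b(a),8)[:2] for a in[(482,135),(658,55),(720,195),(555,258)]]);print("foot",F,F.mean(0))
s=lambda a:np.array(a)/5+[170-424/5,222-80]
print("scene foot",[onz("scene",s(a),8)[:2] for a in[(447,565),(637,520)]])
E
python3 m.py
```

```text
screws [array([557.2 , 107.65]), array([532.88, -21.03]), array([686.22, -50.94])]
land [[593.76  64.49]
 [584.37   4.1 ]
 [555.33   8.62]
 [563.62  68.27]] [574.27  36.37]
(array([681.22, -26.03,  82.14]), np.float64(4.166175818369439)) (array([626.12,  71.21,  58.28]), np.float64(2.2580219758381013))
fit [602.86  30.42  41.35  -0.17   0.32  56.16   0.75   1.03] sd [0.92 0.69 1.81 0.01 0.02 0.8  0.77 0.01]
[-0.34 -0.05 -0.86  0.23 -0.31  0.45 -0.34 -1.81 -0.36 -0.9  -0.53  0.76
 -0.24 -0.6   0.68  0.31 -1.84  0.74 -0.48  0.25 -0.74 -0.15  0.58]
mark centre [652.48  22.63  68.4 ]
foot [[ 489.9  -256.64]
 [ 517.   -320.97]
 [ 466.21 -339.6 ]
 [ 445.36 -279.97]] [ 479.62 -299.29]
scene foot [array([ 471.4 , -339.22]), array([ 500.84, -258.59])]
```

```bash
cat >>h.py <<'E'
def tool(yaw,tilt=0,flip=0):  # tool x at yaw, z down; tilt = slope angle (x up slope)
    return R.from_euler("ZY",[yaw,-tilt])*R.from_euler("X",np.pi)
def go(P,T):
    s=status.state();A=q(s["orientation"])
    d=A.inv().apply(np.array(P)-s["eef_pos"]);w=(A.inv()*T).as_rotvec()
    print("clock %.2f"%s["clock"],"pos",s["eef_pos"].round(1),"F",s["wrist_force"].round(1),"shift",d.round(1),"turn",w.round(3))
E
python3 - <<'E'
from h import *
for p in[(368,283),(365,300)]: print(onz("scene",p,0).round())
go([574,36.5,200],tool(-.185))
E
```

```text
[795. -64.   0.]
[ 823. -103.    0.]
clock 0.10 pos [ 161.1 -629.2  256.9] F [-0.1 -0.2  0.5] shift [ 565.2 -542.3   57.7] turn [-0.001  0.     0.436]
```

```bash
python3 -m handwheel '[0,565,-542,0,0,0,0.436, 0,565,-542,0,0,0,0.436, 0,565,-542,0,0,0,0.436, 0,565,-542,0,0,0,0.436, 0,565,-542,0,0,0,0.436]' 20; python3 - <<'E'
from h import *
go([574,36.5,200],tool(-.185))
E
```

```text
clock: 0.72
eef_pos: [326.8, -362.1, 257.6]
orientation: [-0.0, 0.996, -0.092, -0.0]
wrist_force: [0.6, 1.0, 0.3]
gripper_width: 0.457
grip_force: 0.0
clock 0.72 pos [ 326.8 -362.1  257.6] F [0.6 1.  0.3] shift [ 169.6 -437.3   57.6] turn [ 0.  0. -0.]
```

```bash
python3 -m handwheel '[0,170,-437,0,0,0,0, 0,170,-437,0,0,0,0, 0,170,-437,0,0,0,0, 0,170,-437,0,0,0,0, 0,170,-437,0,0,0,0]' >/dev/null; python3 - <<'E'
from h import *
go([574,36.5,120],tool(-.185))
E
```

```text
clock 1.35 pos [491.7 -97.  257.6] F [ 1.2 -0.2  0.9] shift [  56.3 -146.4  137.6] turn [ 0.  0. -0.]
```

```bash
python3 -m handwheel '[0,56,-146,60,0,0,0, 0,56,-146,90,0,0,0, 0,56,-146,137,0,0,0, 0,56,-146,137,0,0,0, 0,56,-146,137,0,0,0]' >/dev/null; python3 - <<'E'
from h import *
go([574,36.5,65],tool(-.185))
for n in("top","scene"):
    cv2.imwrite(f"pics/{n}1.png",eyes.capture(n)[:,:,::-1])
t=cv2.imread("pics/top1.png");s=cv2.imread("pics/scene1.png")
Z=lambda a:cv2.resize(a,(400,400),interpolation=cv2.INTER_CUBIC)
cv2.imwrite("pics/c3.png",np.hstack([Z(t[110:230,170:290]),Z(s[140:260,280:400])]))
E
```

```text
clock 1.98 pos [571.5  35.6 118.6] F [ 0.2 -1.   0.8] shift [ 2.6 -1.3 53.6] turn [0.001 0.005 0.002]
```

View pics/c3.png

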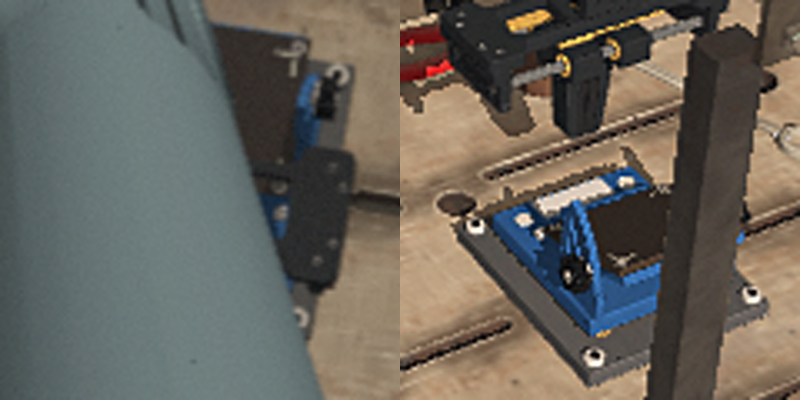

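The closed fingertips are at about (585,130), straight above the bright land, and the body is clear of the quadrant arms. I'll lower and feel for contact.

```bash
python3 -m handwheel '[0,2,-1,30,0,0,0, 0,2,-1,53,0,0,0, 0,2,-1,53,0,0,0]'; python3 -m handwheel '[0,0,0,3,0,0,0, 0,0,0,6,0,0,0, 0,0,0,8,0,0,0, 0,0,0,8,0,0,0]'
```

```text
clock: 2.45
eef_pos: [574.6, 33.7, 68.0]
orientation: [0.0, 0.996, -0.093, -0.0]
wrist_force: [1.0, 0.1, -0.3]
gripper_width: 0.005
grip_force: 0.0
clock: 2.95
eef_pos: [575.1, 35.1, 59.8]
orientation: [0.0, 0.996, -0.092, 0.0]
wrist_force: [0.6, 0.2, -0.5]
gripper_width: 0.002
grip_force: 0.0
```

```bash
for i in 1 2; do python3 -m handwheel '[0,0,0,2,0,0,0, 0,0,0,4,0,0,0, 0,0,0,4,0,0,0]' | grep -E 'pos|force: \['; done; python3 -m handwheel '[0,0,0,2,0,0,0, 0,0,0,2,0,0,0]' | grep -E 'pos|force: \['
```

```text
eef_pos: [575.2, 35.1, 55.6]
wrist_force: [0.2, 0.2, 0.4]
eef_pos: [575.2, 35.1, 52.1]
wrist_force: [-1.6, -0.2, 6.6]
eef_pos: [575.2, 35.1, 50.2]
wrist_force: [-1.3, -0.3, 6.3]
```

```bash
for i in 1 2; do python3 -m handwheel '[0,0,0,1,0,0,0, 0,0,0,1,0,0,0]' | grep -E 'pos|force: \['; done;  python3 -m handwheel '[0,0,0,1,0,0,0, 0,0,0,1,0,0,0]' | grep -E 'pos|force: \['
```

```text
eef_pos: [575.2, 35.1, 49.5]
wrist_force: [-3.1, -0.0, 8.8]
eef_pos: [575.2, 35.1, 49.4]
wrist_force: [-5.9, -1.1, 19.4]
eef_pos: [575.2, 35.1, 49.3]
wrist_force: [-8.8, -0.5, 29.9]
```

Motion stopped at TCP z 49.3 with 30 N, so the land is at about 30 mm and the plate is home. I'll retreat and go over to the pad eye.

```bash
python3 -m handwheel '[0,0,0,-30,0,0,0, 0,0,0,-90,0,0,0, 0,0,0,-130,0,0,0]'; python3 - <<'E'
from h import *
go([479.6,-299.3,170],tool(.38))
E
```

```text
clock: 5.08
eef_pos: [575.7, 35.2, 179.0]
orientation: [-0.0, 0.996, -0.092, 0.001]
wrist_force: [0.1, 0.0, 0.4]
gripper_width: 0.002
grip_force: 0.0
clock 5.08 pos [575.7  35.2 179. ] F [0.1 0.  0.4] shift [-32.9 346.5   8.8] turn [-0.    -0.002 -0.565]
```

```bash
python3 -m handwheel '[70,-33,346,4,0,0,-0.565, 70,-33,346,4,0,0,-0.565, 70,-33,346,4,0,0,-0.565, 70,-33,346,4,0,0,-0.565, 70,-33,346,4,0,0,-0.565]' >/dev/null;  python3 - <<'E'
from h import *
print(status.state()["eef_pos"])
t=eyes.capture("top");s=eyes.capture("scene")
Z=lambda a:cv2.resize(a,(400,400),interpolation=cv2.INTER_CUBIC)
cv2.imwrite("pics/c4.png",np.hstack([Z(t[110:210,200:300]),Z(s[160:260,310:410])])[:,:,::-1])
go([479.6,-299.3,130],tool(.38))
E
```

```text
[ 488.49239696 -265.11289624  173.14173773]
clock 5.80 pos [ 485.5 -271.9  172.7] F [ 0.4 -0.2  0.6] shift [-15.2  23.3  42.8] turn [ 0.003  0.004 -0.012]
```

View pics/c4.png

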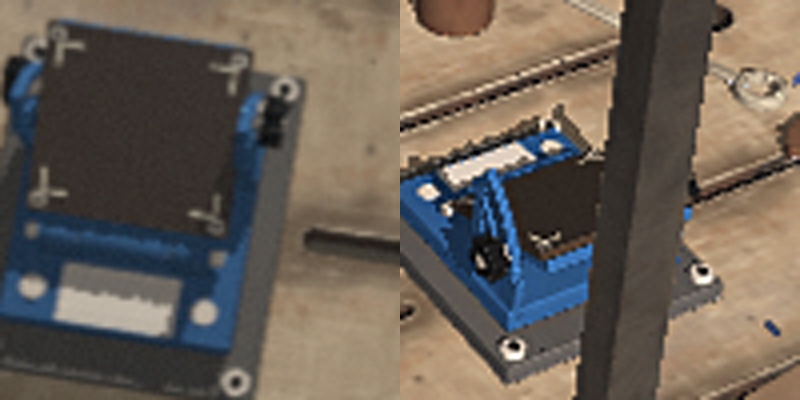

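The plate sits down on the sub-plate with no gap visible, and the marks are centred near top (234.5,142.8). Now the pad eye.

```bash
python3 -m handwheel '[70,-15,23,20,0,0,-0.012, 70,-15,23,43,0,0,-0.012, 70,-15,23,43,0,0,-0.012, 70,-15,23,43,0,0,-0.012]' >/dev/null;  python3 - <<'E'
from h import *
t=eyes.capture("top");s=eyes.capture("scene")
Z=lambda a:cv2.resize(a,(600,600),interpolation=cv2.INTER_CUBIC)
cv2.imwrite("pics/c5.png",cv2.resize(s[160:280,120:280],(800,600),interpolation=cv2.INTER_CUBIC)[:,:,::-1])
go([479.6,-299.3,130],tool(.38))
e=status.state()
A=q(e["orientation"]);P=e["eef_pos"]
print("lug top proj",proj("scene",[[479.6,-299.3,60]]),"foot corners",proj("scene",[tool(.38).apply([a,b,0])+[479.6,-299.3,8] for a in(-28,28) for b in(-35,35)]).round(1))
E
```

```text
clock 6.40 pos [ 484.7 -289.8  131.1] F [0.5 0.3 0.5] shift [-8.4  6.8  1.1] turn [ 0.001 -0.001  0.013]
lug top proj [[189.54424351 231.75022627]] foot corners [[191.2 235.5]
 [172.3 254.4]
 [211.4 243.6]
 [193.  263.2]]
```

View pics/c5.png

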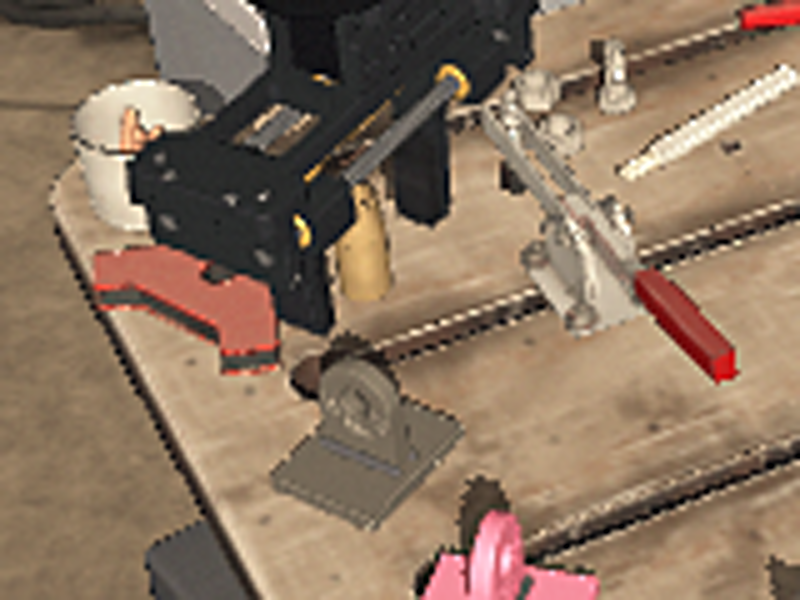

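The pad eye's foot corners are at scene (174.6,255.6), (194,265.4) and (212.6,246). The lug stands ahead of the open fingers. I'll refine its pose from both views.

```bash
python3 - <<'E'
from h import *
b=lambda a:np.array(a)/(400/70)+[360-70,200]
top=[b(a) for a in[(482,135),(658,55),(720,193),(555,256)]]
sc=[(174.6,255.3),(193.9,264.6),(212.6,245.7)]
def res(v):
    c=[R.from_euler("Z",v[2]).apply([x,y,8])+[v[0],v[1],0] for x,y in[(28,35),(28,-35),(-28,-35),(-28,35)]]
    return np.r_[(proj("top",c)-top).ravel(),(proj("scene",[c[2],c[1],c[0]])-sc).ravel()]
f=least_squares(res,[480,-299,.38]);print(f.x,f.fun.round(1))
go([*f.x[:2],90],tool(f.x[2]))
E
```

```text
[ 4.81478885e+02 -2.98979841e+02  3.83228358e-01] [-0.4 -2.2 -0.1 -1.7  1.1 -0.9 -1.4  1.8 -1.7 -0.4 -0.2 -1.  -0.7 -1.7]
clock 6.40 pos [ 484.7 -289.8  131.1] F [0.5 0.3 0.5] shift [-6.5  7.2 41.1] turn [ 0.001 -0.001  0.009]
```

```bash
python3 -m handwheel '[70,0,0,20,0,0,0, 70,0,0,20,0,0,0, 70,0,0,20,0,0,0]' >/dev/null;  python3 - <<'E'
from h import *
go([481.5,-299,40],tool(.383))
E
```

```text
clock 6.78 pos [ 484.4 -290.1  111. ] F [ 0.5 -0.  -1. ] shift [-6.1  7.  71. ] turn [ 0.001 -0.001  0.009]
```

```bash
python3 -m handwheel '[70,-6,7,10,0,0,0.009, 70,-6,7,40,0,0,0.009, 70,-6,7,71,0,0,0.009, 70,-6,7,71,0,0,0.009, 70,-6,7,71,0,0,0.009]' ;  python3 - <<'E'
from h import *
go([481.5,-299,40],tool(.383))
s=eyes.capture("scene")
cv2.imwrite("pics/c6.png",cv2.resize(s[190:280,140:260],(800,600),interpolation=cv2.INTER_CUBIC)[:,:,::-1])
E
```

```text
clock: 7.4
eef_pos: [481.5, -299.4, 39.9]
orientation: [0.0, 0.982, 0.19, 0.0]
wrist_force: [0.4, -0.1, -0.2]
gripper_width: 0.793
grip_force: 0.0
clock 7.40 pos [ 481.5 -299.4   39.9] F [ 0.4 -0.1 -0.2] shift [ 0.2 -0.4 -0.1] turn [ 0.001 -0.001 -0.001]
```

View pics/c6.png

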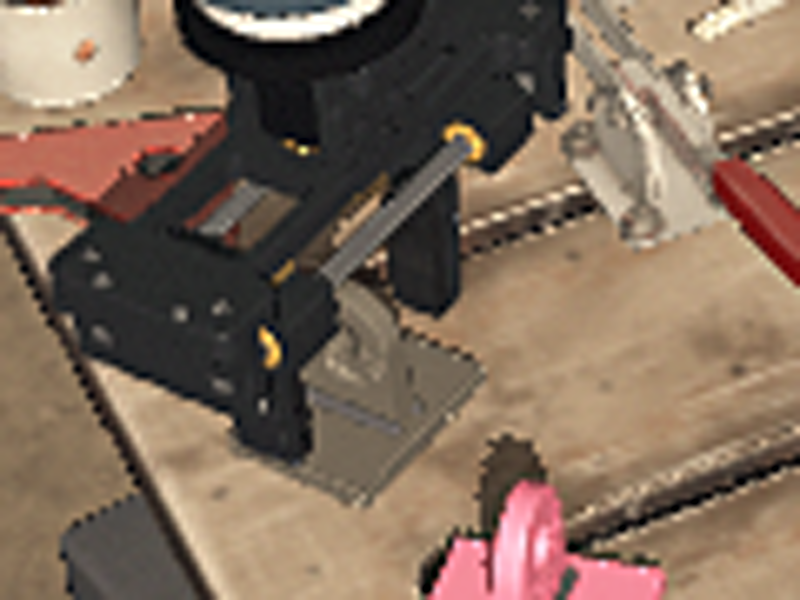

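The fingers straddle the lug, with the eye at about (370,340) midway between them. Close and lift.

```bash
python3 -m handwheel '[0,0,0,0,0,0,0, 0,0,0,0,0,0,0, 0,0,0,0,0,0,0, 0,0,0,0,0,0,0, 0,0,0,0,0,0,0]' 40; python3 -m handwheel '[0,0,0,0,0,0,0, 0,0,0,-30,0,0,0, 0,0,0,-80,0,0,0, 0,0,0,-130,0,0,0, 0,0,0,-130,0,0,0]' 40; python3 - <<'E'
from h import *
m=np.load("plate.npy");print(m)
T=tool(-.185,m[4]);n=-T.apply([0,0,1]);c=np.array([652.4,22.7,63])
print(n);go(c+n*140,T)
E
```

```text
clock: 8.07
eef_pos: [481.0, -298.9, 39.1]
orientation: [-0.0, 0.982, 0.19, -0.0]
wrist_force: [0.4, -0.2, -0.3]
gripper_width: 0.253
grip_force: 0.0
clock: 8.7
eef_pos: [482.9, -299.9, 172.3]
orientation: [0.002, 0.982, 0.19, 0.002]
wrist_force: [0.6, -0.2, -5.2]
gripper_width: 0.109
grip_force: 40.0
[ 6.52476983e+02  2.26343015e+01  6.83963667e+01 -1.70717904e-01
  3.17759255e-01]
[-0.3071074   0.05747203  0.9499379 ]
clock 8.70 pos [ 482.9 -299.9  172.3] F [ 0.6 -0.2 -5.2] shift [ 240.9 -259.4  -24.1] turn [-0.086  0.304  0.563]
```

```bash
python3 -m handwheel '[0,241,-259,-24,-0.086,0.304,0.563, 0,241,-259,-24,-0.086,0.304,0.563, 0,241,-259,-24,-0.086,0.304,0.563, 0,241,-259,-24,-0.086,0.304,0.563, 0,241,-259,-24,-0.086,0.304,0.563]' >/dev/null;python3 -m handwheel '[0,0,0,0,0,0,0]'; python3 - <<'E'
from h import *
T=tool(-.185,.318);n=-T.apply([0,0,1]);c=np.array([652.4,22.7,63])
go(c+n*140,T)
E
```

```text
clock: 9.45
eef_pos: [589.4, -9.2, 188.0]
orientation: [0.011, 0.984, -0.085, 0.154]
wrist_force: [-0.4, -1.6, -4.4]
gripper_width: 0.107
grip_force: 40.0
clock 9.45 pos [589.4  -9.2 188. ] F [-0.4 -1.6 -4.4] shift [ 14.6 -42.9  -3.5] turn [-0.009  0.008  0.011]
```

```bash
python3 -m handwheel '[0,15,-43,-3,-0.009,0.008,0.011, 0,15,-43,-3,-0.009,0.008,0.011, 0,15,-43,-3,-0.009,0.008,0.011, 0,15,-43,-3,-0.009,0.008,0.011]' >/dev/null; python3 - <<'E'
from h import *
T=tool(-.185,.318);n=-T.apply([0,0,1]);c=np.array([652.4,22.7,63])
go(c+n*140,T)
print(status.state()["joint_positions"].round(2))
s=eyes.capture("scene");t=eyes.capture("top")
Z=lambda a:cv2.resize(a,(400,600),interpolation=cv2.INTER_CUBIC)
cv2.imwrite("pics/c7.png",np.hstack([cv2.resize(s[110:260,290:390],(400,600),interpolation=cv2.INTER_CUBIC),cv2.resize(t[90:240,190:290],(400,600),interpolation=cv2.INTER_CUBIC)])[:,:,::-1])
s=status.state();A=q(s["orientation"])
print(proj("scene",[A.apply([x,y,z])+s["eef_pos"] for z in(40,) for x,y in[(28,35),(28,-35),(-28,-35),(-28,35)]]).round(1))
E
```

```text
clock 9.95 pos [608.8  20.  195.7] F [-0.1 -1.2 -4.5] shift [ -1.4 -10.7  -0.8] turn [ 0.009  0.001 -0.013]
[-0.12  0.42 -0.05  1.95  0.3   0.49 -2.18]
[[336.7 177.9]
 [364.  168.9]
 [349.7 163. ]
 [323.1 171.5]]
```

View pics/c7.png

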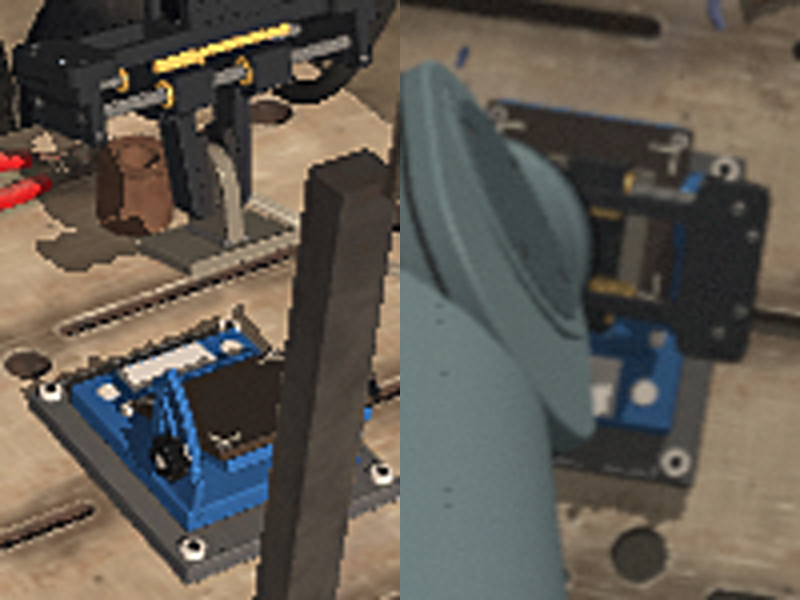

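The pad eye hangs upright in the grip. The near underside corner at scene (337.5,178) matches the prediction for an underside 40 mm ahead of the TCP, so the grasp is as intended. Centre and descend.

```bash
python3 -m handwheel '[0,-1,-11,0,0.009,0.001,-0.013, 0,-1,-11,40,0.009,0.001,-0.013, 0,-1,-11,80,0.009,0.001,-0.013, 0,-1,-11,80,0.009,0.001,-0.013, 0,-1,-11,80,0.009,0.001,-0.013]'; python3 - <<'E'
from h import *
T=tool(-.185,.318);n=-T.apply([0,0,1]);c=np.array([652.4,22.7,63])
go(c+n*50,T)
E
```

```text
clock: 10.68
eef_pos: [636.3, 28.3, 121.7]
orientation: [0.013, 0.983, -0.09, 0.16]
wrist_force: [0.2, -1.0, -3.8]
gripper_width: 0.108
grip_force: 40.0
clock 10.68 pos [636.3  28.3 121.7] F [ 0.2 -1.  -3.8] shift [-2.4  2.6 11. ] turn [-0.003 -0.004  0.002]
```

```bash
python3 -m handwheel '[0,-2,3,5,-0.003,-0.004,0.002, 0,-2,3,11,-0.003,-0.004,0.002, 0,-2,3,11,-0.003,-0.004,0.002, 0,-2,3,11,-0.003,-0.004,0.002]' >/dev/null; cat >f.py <<'E'
from h import *
np.set_printoptions(precision=2,suppress=True)
T=tool(-.185,.318);n=-T.apply([0,0,1]);c=np.array([652.4,22.7,63])
s=status.state();A=q(s["orientation"]);print("F tool",A.inv().apply(s["wrist_force"]),"M tool",A.inv().apply(s["torque"]),"above",(s["eef_pos"]-c)@n)
go(c+n*45,T)
E
python3 f.py
```

```text
F tool [-1.72 -0.53  4.75] M tool [ 0.03 -0.66 -0.07] above 49.30582774581795
clock 11.18 pos [637.   24.5 109.8] F [-0.1  0.5 -5. ] shift [ 0.  -1.   4.3] turn [ 0.  0. -0.]
```

```bash
for i in 1 2 3 4; do python3 -m handwheel '[0,0,0,2,0,0,0, 0,0,0,2,0,0,0, 0,0,0,2,0,0,0]' >/dev/null; python3 f.py|head -1; done
```

```text
F tool [-1.25 -0.33  3.98] M tool [ 0.03 -0.62 -0.03] above 47.163088774498746
F tool [-1.14  0.63  4.54] M tool [ 0.03 -0.59  0.05] above 45.1072290640124
F tool [ -7.2    1.39 -20.35] M tool [-0.35 -1.69  0.06] above 44.859595094336484
F tool [-11.67   3.28 -44.41] M tool [-0.76 -2.84 -0.04] above 44.59270150858165
```

Firm contact at 45 mm above the estimate. I'll ease off to a light press and look.

```bash
python3 -m handwheel '[0,0,0,-3,0,0,0, 0,0,0,-3,0,0,0, 0,0,0,-3,0,0,0]' >/dev/null; python3 f.py; python3 - <<'E'
from h import *
s=eyes.capture("scene");t=eyes.capture("top")
cv2.imwrite("pics/s8.png",s[:,:,::-1]);cv2.imwrite("pics/t8.png",t[:,:,::-1])
a=cv2.resize(s[155:230,315:370],(440,600),interpolation=cv2.INTER_CUBIC);b=cv2.resize(t[105:180,205:250],(360,600),interpolation=cv2.INTER_CUBIC)
cv2.imwrite("pics/c8.png",np.clip(1.7*np.hstack([a,b])[:,:,::-1].astype(float),0,255).astype(np.uint8))
s=status.state();A=q(s["orientation"])
for z in (37,45): print(proj("scene",[A.apply([x,y,z])+s["eef_pos"] for x,y in[(28,35),(28,-35),(-28,-35),(-28,35)]]).round(1))
E
```

```text
F tool [ -4.14   0.93 -11.25] M tool [-0.09 -1.19  0.02] above 44.829591184345524
clock 13.05 pos [638.8  24.3 105.7] F [-7.5  0.5  9.4] shift [-0.4 -0.9 -0.2] turn [ 0.  0. -0.]
[[344.8 215.3]
 [370.7 205.6]
 [356.3 198.6]
 [331.1 207.8]]
[[345.1 218.6]
 [371.  208.8]
 [356.6 201.7]
 [331.5 211. ]]
```

View pics/c8.png

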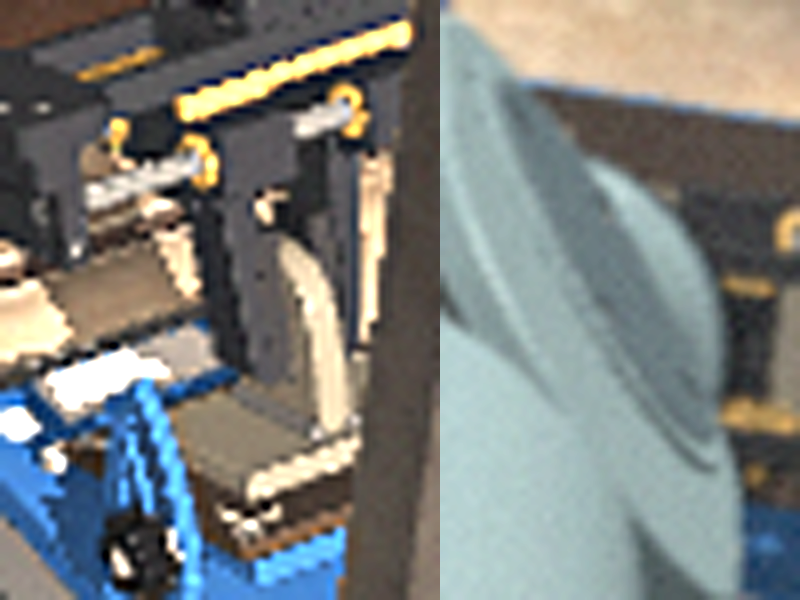

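The foot lies inside the marks: its rear corner is at about scene (346.2,217.5) and the rear mark shows outside it at (345,220). The plate's lower strip turns out to be its edge face, so I'll refit the tilt with that corrected.

```bash
sed -i 's/(345.75,222.2)/(345.75,220.2)/' m.py; python3 m.py | grep -A6 -E "fit|mark"; python3 - <<'E'
from h import *
# strips on the unviewed-detail pictures: refine +x foot edge vs plate edge in scene: rows of edges by column
s=cv2.imread("pics/s8.png").astype(int)
for x in (347,350,353,356): print(x,[tuple(s[y,x,::-1]) for y in range(208,226)])
E
```

```text
fit [603.37  30.42  40.69  -0.17   0.35  56.41   0.51   1.03] sd [0.93 0.68 1.76 0.01 0.02 0.8  0.77 0.01]
[-0.47 -0.17 -0.8   0.17 -0.24  0.38 -0.19 -1.83 -0.62 -0.88 -0.53  0.75
 -0.37 -0.52  0.66  0.33 -2.03 -0.13 -0.46  0.34 -0.91  0.72  0.63]
mark centre [652.27  22.47  69.46]
foot [[ 489.9  -256.64]
 [ 517.   -320.97]
 [ 466.21 -339.6 ]
 [ 445.36 -279.97]] [ 479.62 -299.29]
scene foot [array([ 471.4 , -339.22]), array([ 500.84, -258.59])]
347 [(np.int64(85), np.int64(76), np.int64(63)), (np.int64(86), np.int64(77), np.int64(66)), (np.int64(86), np.int64(79), np.int64(67)), (np.int64(86), np.int64(77), np.int64(66)), (np.int64(83), np.int64(75), np.int64(64)), (np.int64(73), np.int64(67), np.int64(57)), (np.int64(176), np.int64(157), np.int64(133)), (np.int64(162), np.int64(143), np.int64(122)), (np.int64(168), np.int64(152), np.int64(126)), (np.int64(57), np.int64(50), np.int64(41)), (np.int64(30), np.int64(23), np.int64(21)), (np.int64(87), np.int64(77), np.int64(67)), (np.int64(89), np.int64(79), np.int64(70)), (np.int64(107), np.int64(98), np.int64(87)), (np.int64(86), np.in
[... 1895 characters left out ...]
nt64(75), np.int64(62)), (np.int64(159), np.int64(141), np.int64(118)), (np.int64(153), np.int64(138), np.int64(113)), (np.int64(200), np.int64(180), np.int64(151)), (np.int64(49), np.int64(42), np.int64(34)), (np.int64(40), np.int64(33), np.int64(27)), (np.int64(41), np.int64(34), np.int64(30)), (np.int64(46), np.int64(39), np.int64(32)), (np.int64(31), np.int64(29), np.int64(24)), (np.int64(87), np.int64(67), np.int64(55)), (np.int64(84), np.int64(63), np.int64(44)), (np.int64(33), np.int64(45), np.int64(60)), (np.int64(60), np.int64(120), np.int64(191)), (np.int64(63), np.int64(118), np.int64(183)), (np.int64(63), np.int64(117), np.int64(183)), (np.int64(43), np.int64(80), np.int64(130))]
```

```bash
cat >>f.py <<'E'
p=s["eef_pos"]+A.apply([0,0,41])-c;print("foot in slope frame",T.inv().apply(p),"tilt",-np.arcsin(A.apply([0,0,1])@[0,0,1])+np.pi/2*0, np.arccos(-A.apply([0,0,1])[2]))
E
L(){ python3 f.py | grep -E "F tool|foot"; }
python3 -m handwheel '[0,0,0,-3,0,0,0, 0,0,0,-3,0,0,0, 0,-1.2,0,-3,0,0.03,0, 0,-1.2,0,-3,0,0.03,0]' >/dev/null; L
python3 -m handwheel '[0,0,0,1,0,0,0, 0,0,0,2,0,0,0, 0,0,0,2,0,0,0, 0,0,0,2,0,0,0]' >/dev/null; L
python3 -m handwheel '[0,0,0,0.5,0,0,0, 0,0,0,0.5,0,0,0, 0,0,0,0.5,0,0,0]' >/dev/null; L
python3 -m handwheel '[0,0,0,0.5,0,0,0, 0,0,0,0.5,0,0,0, 0,0,0,0.5,0,0,0]' >/dev/null; L
```

```text
F tool [-1.41 -0.05  4.93] M tool [ 0.02 -0.72 -0.03] above 46.71126179032203
foot in slope frame [-1.25  1.18 -5.73] tilt 1.2256763382396523 0.34511998855524423
F tool [-1.44  0.4  -2.42] M tool [ 0.02 -0.89  0.06] above 45.425203544625276
foot in slope frame [ 0.26  1.15 -4.44] tilt 1.2235947442247375 0.34720158257015904
F tool [-1.95  1.76 -7.01] M tool [-0.12 -1.03  0.01] above 45.242322328575874
foot in slope frame [ 0.51  1.12 -4.26] tilt 1.223144755278909 0.34765157151598763
F tool [-2.39  0.37 -9.07] M tool [-0.13 -1.1   0.04] above 44.968827123569525
foot in slope frame [ 0.79  1.07 -3.99] tilt 1.2226965692437801 0.3480997575511165
```

Contact at tilt 0.348 comes earlier and softer (edge contact) than at 0.318, which was stiff and central. Going back to 0.318.

```bash
L(){ python3 f.py | grep -E "F tool|foot"; }
python3 -m handwheel '[0,0,0,-3,0,0,0, 0,0,0,-3,0,0,0, 0,1.2,0,-3,0,-0.03,0, 0,1.2,0,-3,0,-0.03,0]' >/dev/null; L
python3 -m handwheel '[0,0,0,1,0,0,0, 0,0,0,1.5,0,0,0, 0,0,0,1.5,0,0,0, 0,0,0,1.5,0,0,0]' >/dev/null; L
python3 -m handwheel '[0,0,0,0.5,0,0,0, 0,0,0,0.5,0,0,0, 0,0,0,0.5,0,0,0]' >/dev/null; L
python3 -m handwheel '[0,0,0,0.5,0,0,0, 0,0,0,0.5,0,0,0, 0,0,0,0.5,0,0,0]' >/dev/null; L
```

```text
F tool [-2.12  1.18  4.62] M tool [ 0.02 -0.66  0.01] above 46.90690019538587
foot in slope frame [ 0.27  1.37 -5.91] tilt 1.2535894961417307 0.317206830653166
F tool [-1.22  0.45  4.67] M tool [ 0.07 -0.64 -0.05] above 45.693687484493346
foot in slope frame [-0.32  1.11 -4.69] tilt 1.25412924919669 0.31666707759820656
F tool [-1.51  0.13  5.2 ] M tool [ 0.04 -0.61  0.03] above 45.19234544009378
foot in slope frame [-0.23  1.14 -4.19] tilt 1.254113369033517 0.31668295776137967
F tool [-2.89  0.32 -2.99] M tool [-0.06 -0.97 -0.02] above 44.89797217568344
foot in slope frame [-0.31  1.15 -3.9 ] tilt 1.2542091511441902 0.31658717565070643
```

```bash
L(){ python3 f.py | grep -E "F tool|foot"; }
python3 -m handwheel '[0,0,0,-3,0,0,0, 0,0.8,0,-3,0,-0.02,0, 0,0.8,0,-3,0,-0.02,0]' >/dev/null
python3 -m handwheel '[0,0,0,1,0,0,0, 0,0,0,2.5,0,0,0, 0,0,0,2.5,0,0,0, 0,0,0,2.5,0,0,0]' >/dev/null; L
python3 -m handwheel '[0,0,0,0.5,0,0,0, 0,0,0,0.5,0,0,0, 0,0,0,0.5,0,0,0]' >/dev/null; L
python3 -m handwheel '[0,0,0,0.5,0,0,0, 0,0,0,0.5,0,0,0, 0,0,0,0.5,0,0,0]' >/dev/null; L
```

```text
F tool [-3.74 -0.   -2.75] M tool [-0.11 -0.96  0.04] above 45.37558609346701
foot in slope frame [-0.49  1.25 -4.39] tilt 1.2743818733261005 0.2964144534687961
F tool [-4.68  0.69 -8.83] M tool [-0.22 -1.17  0.01] above 45.19117174275395
foot in slope frame [-0.6  1.3 -4.2] tilt 1.2745722771860175 0.29622404960887905
F tool [ -7.08   1.78 -13.71] M tool [-0.35 -1.43 -0.03] above 45.072413285174065
foot in slope frame [-0.72  1.22 -4.08] tilt 1.2747255798211388 0.29607074697375796
```

The contact heights form a V with its minimum near tilt 0.322. Setting that, pressing to seat, then easing to a light press.

```bash
L(){ python3 f.py | grep -E "F tool|foot|clock"; }
python3 -m handwheel '[0,0,0,-3,0,0,0, 0,-1,0.5,-3,0,0.025,0, 0,-1,0.5,-3,0,0.025,0]' >/dev/null
python3 -m handwheel '[0,0,0,1,0,0,0, 0,0,0,3.3,0,0,0, 0,0,0,3.3,0,0,0, 0,0,0,3.3,0,0,0]' >/dev/null; L
python3 -m handwheel '[0,0,0,0.5,0,0,0, 0,0,0,0.5,0,0,0, 0,0,0,0.5,0,0,0]' >/dev/null; L
```

```text
F tool [ -4.87   1.27 -10.8 ] M tool [-0.22 -1.3   0.  ] above 44.81279769153141
clock 19.15 pos [638.3  23.8 105.6] F [-8.1  0.2  8.7] shift [ 0.1 -1.5 -0.2] turn [ 0. -0. -0.]
foot in slope frame [ 0.11  1.57 -3.81] tilt 1.2489054976878127 0.32189082910708394
F tool [ -5.4    1.35 -17.27] M tool [-0.23 -1.63  0.02] above 44.77476363424403
clock 19.52 pos [638.3  23.8 105.5] F [-10.6   0.6  14.7] shift [ 0.  -1.5 -0.2] turn [ 0. -0. -0.]
foot in slope frame [ 0.13  1.55 -3.78] tilt 1.2488753089409985 0.3219210178538981
```

```bash
python3 -m handwheel '[0,0,0,-0.8,0,0,0, 0,0,0,-0.8,0,0,0, 0,0,0,-0.8,0,0,0, 0,0,0,-0.8,0,0,0]'; python3 f.py; python3 - <<'E'
from h import *
s=eyes.capture("scene").astype(int)
for x in (346,347,350,353): print(x,[int(s[y,x].sum()) for y in range(208,226)])
E
```

```text
clock: 20.02
eef_pos: [638.3, 23.8, 105.6]
orientation: [0.015, 0.983, -0.091, 0.16]
wrist_force: [-7.0, 0.9, 7.3]
gripper_width: 0.109
grip_force: 40.0
F tool [-4.33  0.45 -9.19] M tool [-0.1  -1.18  0.03] above 44.82076355746604
clock 20.02 pos [638.3  23.8 105.6] F [-7.   0.9  7.3] shift [ 0.1 -1.5 -0.2] turn [ 0. -0. -0.]
foot in slope frame [ 0.11  1.52 -3.82] tilt 1.2488453395200958 0.3219509872748008
346 [227, 228, 230, 235, 234, 222, 359, 423, 443, 280, 95, 56, 633, 272, 121, 199, 186, 159]
347 [233, 227, 232, 228, 228, 171, 422, 425, 436, 130, 76, 225, 237, 284, 204, 199, 134, 403]
350 [206, 225, 233, 218, 149, 420, 412, 441, 122, 86, 136, 138, 91, 233, 194, 140, 363, 351]
353 [186, 197, 212, 172, 417, 413, 539, 131, 102, 114, 108, 84, 200, 194, 131, 361, 355, 387]
```

The foot is stiff on the slope with about 13 N of light press, gripped at 40 N, and the rear white mark still shows outside the foot. Handing in.

```bash
python3 -c "
from station import r
print(r.sign_off())"
```

```text
the job is handed in; nothing more can be done
None
```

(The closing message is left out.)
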